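Set the bench extractor's damper to the third click

TASK

Set the draught of the bench extractor: push the damper lever on top of the hood back against its closed stop (to the right, as the robot faces the hood), then push it open to the left through three clicks and leave it seated in the third notch, never running past that notch, because more draught would lift the gold leaf off the cushion. Only push the lever, do not pinch it, and leave everything else on the bench and on the hood where it is.

Things in the scene. Friction and masses are not known exactly. Their poses are not given: they have to be found in the camera images.
- damper (a joint): Lever travel along its slot in m, growing towards open (the extractor's +y): 0 closed stop, 0.075 open stop. A spring ball drops into a notch every 15 mm: 0 (closed), clicks 1 to 5 at 0.015, 0.030, 0.045, 0.060, 0.075. Leaving a notch takes about 5 N, falling to the crest halfway; just past it the lever snaps ahead into the next notch and stays put. Starts one or two clicks open, or between.
- lever_grip (a point): Middle of the lever's black grip; moves with it. The lever is an upright flat steel bar with a black ribbed cheek on each broad side. Grip: 15 mm thick along the slot, 18 mm across it, 30 mm high (15 above and below this point); the bar's bare round end stands 7 mm above the grip. This point is 30 mm above the aluminium scale plate, 33 mm above the hood's top. Axes as the extractor's.
- extractor: Bench-top extraction hood: grey steel box 180 mm deep (x), 360 wide (y), 130 high, bolted down; duct at its back (+x). Origin: centre of underside. Lever slot along y on its top, at x = -0.045, in an aluminium plate 50 x 125 mm, 3 mm thick, with a dark line at each of 6 notches. Grip point: (-0.045, -0.0375 + joint value, 0.163) here. The top's front half is bare for 90 mm each way along y.
- cheek_closed: The grip cheek on the lever's side that faces the closed end of the slot (-y of the extractor, the right as the robot faces the hood), 5 mm thick, 18 by 30 mm; push on it to open. Origin at its centre, 5 mm towards -y from the grip's middle.
- cheek_open: The grip cheek on the lever's side that faces the open end (+y of the extractor), same size; push on it to close. Origin at its centre, 5 mm towards +y from the grip's middle.
- cushion: Bystander: gilder's cushion, a grey leather-padded board 130 by 210 by 22 mm with cut gold leaf on it, in front of the hood. Origin: centre of its underside.
- knife: Bystander: gilder's knife lying on the cushion, 217 mm long, along its x, 12 mm high. Origin: on its underside, near the middle.
- bole_jar: Bystander: red clay-coloured jar with a steel lid, 68 mm across, 75 mm high, on the bench left of the cushion. Origin: centre of its underside.
- varnish_bottle: Bystander: amber bottle with a black cap, 60 mm across, 150 mm high, on the bench left of the hood. Origin: centre of its underside.
- paint_tin: Bystander: closed black paint box, 104 by 220 by 27 mm, on the bench to the right. Origin: centre of its underside.
- offcut: Bystander: wood offcut 50 by 90 by 22 mm on the bench right of the hood. Origin: centre of its underside.
- wax_tin: Bystander: round aluminium tin, 62 mm across, 24 mm high, on the hood's top near its right end (-y). Origin: centre of its underside.
- burnisher: Bystander: agate burnisher, 150 mm long, 14 mm high, lying across the hood's top near its left end (+y). Origin: on its underside, 54 mm from the stone's tip.

How it is judged:
By the outcome, as a careful person would: the job done as asked, in the order asked, and still so for the second after the job is handed in, with the robot touching nothing.
It also fails if it takes over 59 s, if anything falls off the work surface, if the arm or the gripper's body presses on something with over 40 N, if the wrist force passes 120 N, or if a joint passes its speed limit or range.

ROBOT

A 6-joint arm with a two-finger parallel gripper is mounted at the origin on the work surface. World frame = base frame: x ahead of the robot, y to its left, z up, the work surface at z = 0. Lengths are in m, angles in degrees, forces in N, time in s.
With the tool pointing down it reaches from about 0.3 to 0.75 m from the base axis. Payload 8.5 kg.
Tool frame: the origin (TCP) lies midway between the tips of the shut fingers; the grasp point (between the pads) lies behind it (grasp_offset is the z of the grasp point in the tool frame, in m); z points along the fingers, y is the direction in which the jaws open and shut (so a half turn about z gives the same grasp; the last joint's range is limited). The gripper opens to 85 mm and grips with 20 to 120 N. Pads are 22 mm wide; open, the fingers measure 114 mm over their backs; the gripper's body (76 mm by 85 mm) begins 54 mm behind the grasp point. The pads swing forward as they close: fully open they stand 13 mm farther back than shut.
Start: joints at [-85.159, 21.807, 74.336, -0, 83.858, -12.336], TCP at [0.162, -0.525, 0.231] pointing down, gripper open.
Joint ranges: [-178.18, 178.18], [-50.72, 133.34], [12.68, 142.11], [-81.47, 261.47], [9.98, 163.14], [-165.26, 165.26]. Speed limits (degrees/s): [136.94, 136.94, 180, 180, 180, 180].

INTERFACE

Orientations are given as a 3x3 rotation matrix whose columns are the frame's x, y, z axes.
In Python, from rig import * gives the robot as it stands.
- The arm moves only by the shell command python3 -m pendant 'ROWS' [FORCE]. ROWS is JSON, one flat list of numbers, 7 for each row, row after row: the finger opening in mm, from 0 to 85.4, then the shift along the tool's x, y, z in units of 50 mm (1.0 is 50 mm), then the turn, a rotation vector about the tool's x, y, z in units of 8 degrees (1.0 is 8 degrees). In form: [hand, dx, dy, dz, wx, wy, wz, hand, dx, dy, dz, wx, wy, wz, ...]. A call has 1 to 12 rows; each row shifts and turns the commanded pose from where the row before left it, along the tool's axes as they then stand; what a row does not reach is not made up. A row lasts 1/10 s, in which the tool goes at most 50 mm and 8.59 degrees, less where a joint would pass 70% of its speed; a pose out of reach is approached as far as the arm can. A call is refused whole if a number of a shift passes 1 or a number of a turn 1, either way. A call with a gripper value outside its range is refused whole. The fingers move at their own pace and stop on an object; FORCE is the grip in N (left out, the last holds). Time passes only in rows, so rows that do not move let the fingers close. It gives the time, the measured TCP pose, the force and the opening at its end, in the units of the state.
- observe(): the state, without advancing time (a new reading comes with each control period).
- get_image(name): name is "scene" or "top"; returns a dict with "frame" (480x640x3 uint8, red, green, blue), "depth" (480x640 float32, m along the optical axis (not along the pixel's ray), 0 where there is no reading), "K" (3x3 intrinsics, pixels), "rvec" (rotation vector, rad) and "tvec" (3), from world to camera coordinates, as OpenCV has them. Camera axes: x right, y down, z forward; pixel columns grow to the right and rows downward; lengths in m; the calibration is good to about 2 mm. A picture is of the moment at which its call begins.
- close_job(): hands the job in, once; it reports no verdict.
The state is a dict: "time_s": time; "q": joint angles; "qvel": joint speeds; "joint_efforts": joint torques, N m; "position": TCP position; "tool_rot": TCP orientation; "ft_force": force on the tool from outside, world axes, zero at the start; "wrist_torque": the same for the moment, N m; "grip_width": finger opening in m.
Only numpy, scipy, OpenCV 4.12 (cv2) and the standard library are available. Lean on these libraries where they do the work, as an engineer would, in place of code of your own. Each camera call takes 0.05 s, during which the arm holds its last target.

## Working session

There is one attempt and no reset: what is moved stays moved. The work goes in short steps, Python scripts to look and compute and a shell command to move; the robot and the scene stay as the last step left them, time stands still between calls to the robot, and variables do not carry over. Pictures are saved under pics/ and viewed, and the job is handed in when it is done.

```bash
mkdir -p pics; ls
python3 - <<'E'
from rig import *
import cv2, numpy as np
for n in ("scene","top"):
    d=get_image(n); cv2.imwrite(f"pics/{n}0.png",d["frame"][:,:,::-1]); np.savez(f"{n}0.npz",**{k:d[k] for k in("frame","depth","K","rvec","tvec")})
    print(n,d["K"],d["rvec"],d["tvec"])
o=observe();print({k:np.round(v,3) for k,v in o.items()})
E
```

```text
pics
scene [[593.18996908   0.         311.88396865]
 [  0.         593.18996908 244.14967932]
 [  0.           0.           1.        ]] [ 0.68149374  2.51119954 -1.31250879] [ 0.43646053 -0.03061143  1.82934716]
top [[551.29895077   0.         329.90802569]
 [  0.         551.29895077 247.91260236]
 [  0.           0.           1.        ]] [ 2.14280614 -2.1683485   0.14391901] [-0.00240999  0.51419188  1.43721354]
{'time_s': np.float64(0.1), 'q': array([-85.159,  21.838,  74.379,   0.   ,  83.855, -12.336]), 'qvel': array([ 0.081,  0.045, -0.184,  0.028, -0.032,  0.013]), 'joint_efforts': array([ 4.0000e-03, -4.4922e+01, -2.3166e+01, -0.0000e+00,  4.0000e-03,
        0.0000e+00]), 'position': array([ 0.162, -0.525,  0.231]), 'tool_rot': array([[ 0.955,  0.295, -0.   ],
       [ 0.295, -0.955,  0.001],
       [ 0.   , -0.001, -1.   ]]), 'ft_force': array([-0.424,  0.62 , -0.224]), 'wrist_torque': array([-0.005,  0.022,  0.001]), 'grip_width': np.float64(0.086)}
```

View pics/scene0.png

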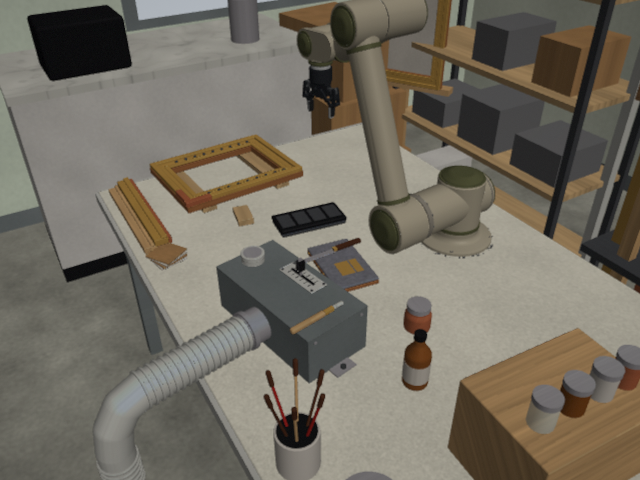

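View pics/top0.png

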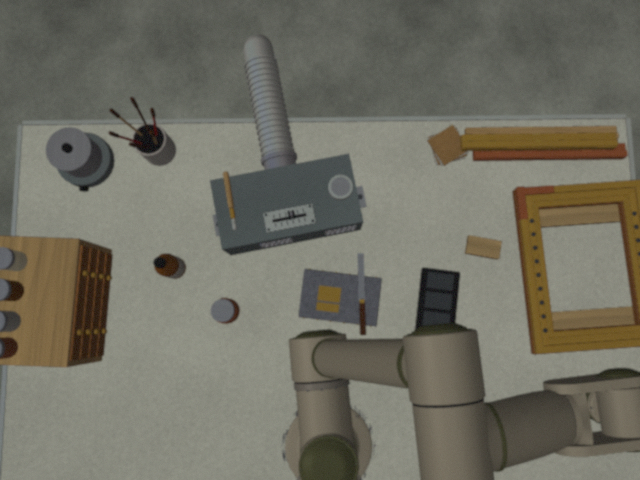

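The top view shows the hood near (288,203), slightly yawed, with the scale plate at (290,217) and the wax tin at (340,187). In the scene view the lever is at about (300,266). I'll zoom in on both.

```bash
python3 - <<'E'
import cv2, numpy as np
a=np.load("scene0.npz")["frame"][230:330,250:350,::-1]; b=np.load("top0.npz")["frame"][190:240,250:330,::-1]
cv2.imwrite("pics/z0.png",cv2.resize(a,(600,600),interpolation=cv2.INTER_CUBIC));cv2.imwrite("pics/z1.png",cv2.resize(b,(800,500),interpolation=cv2.INTER_CUBIC))
E
cat > h.py <<'E'
import cv2, numpy as np
def cam(d):
    R=cv2.Rodrigues(d["rvec"])[0]; return d["K"],R,d["tvec"].ravel()
def ray(d,u,v,z):
    K,R,t=cam(d); c=-R.T@t; r=R.T@np.linalg.inv(K)@np.array([u,v,1.]); return c+r*(z-c[2])/r[2]
def proj(d,p):
    K,R,t=cam(d); q=K@(R@np.asarray(p)+t); return q[:2]/q[2]
def cloud(d):
    K,R,t=cam(d); z=d["depth"]; v,u=np.indices(z.shape); P=np.stack([(u-K[0,2])/K[0,0]*z,(v-K[1,2])/K[1,1]*z,z],-1); return (P-t)@R
E
python3 - <<'E'
from h import *
for n in("top","scene"):
    d=dict(np.load(n+"0.npz")); P=cloud(d); 
    m=(abs(P[...,2]-.130)<.008)&(d["depth"]>0)&(P[...,0]>.3)
    m=m.astype(np.uint8); k,l,s,c=cv2.connectedComponentsWithStats(m); i=1+np.argmax(s[1:,4])
    pts=P[l==i]; r=cv2.minAreaRect(pts[:,:2].astype(np.float32)); print(n,s[i],np.median(pts[:,2]),r)
    print(cv2.boxPoints(r))
    z=P[(P[...,2]>.15)&(P[...,2]<.18)&(d["depth"]>0)&(abs(P[...,0]-r[0][0])<.09)&(abs(P[...,1]-r[0][1])<.15)]
    print(len(z),z[:40].round(3).tolist())
E
```

```text
top [ 209  153  154   97 9143] 0.13090642989024356 ((0.6248264312744141, 0.10313435643911362), (0.18407906591892242, 0.3614041209220886), 10.422264099121094)
[[ 0.50161624  0.26420498]
 [ 0.56699467 -0.09123643]
 [ 0.7480366  -0.05793627]
 [ 0.6826582   0.29750514]]
380 [[0.684, -0.033, 0.154], [0.683, -0.035, 0.158], [0.683, -0.038, 0.158], [0.684, -0.04, 0.152], [0.681, -0.023, 0.155], [0.679, -0.025, 0.161], [0.682, -0.03, 0.153], [0.68, -0.033, 0.157], [0.682, -0.035, 0.152], [0.68, -0.038, 0.157], [0.681, -0.04, 0.155], [0.682, -0.043, 0.151], [0.681, -0.045, 0.155], [0.679, -0.018, 0.152], [0.679, -0.02, 0.153], [0.678, -0.023, 0.155], [0.678, -0.025, 0.156], [0.678, -0.028, 0.158], [0.679, -0.03, 0.153], [0.679, -0.033, 0.154], [0.678, -0.035, 0.157], [0.678, -0.038, 0.155], [0.678, -0.04, 0.155], [0.679, -0.043, 0.153], [0.679, -0.045, 0.154], [0.676, -0.015, 0.157], [0.677, -0.018, 0.152], [0.677, -0.02, 0.153], [0.676, -0.023, 0.154], [0.676, -0.025, 0.156], [0.675, -0.028, 0.159], [0.676, -0.03, 0.153], [0.676, -0.033, 0.156], [0.676, -0.035, 0.154], [0.676, -0.038, 0.154]
[... 646 characters left out ...]
47, 0.154], [0.645, -0.046, 0.153], [0.642, -0.049, 0.151], [0.64, -0.046, 0.152], [0.637, -0.046, 0.151], [0.636, -0.043, 0.152], [0.633, -0.043, 0.15], [0.631, -0.042, 0.151], [0.633, -0.031, 0.158], [0.628, -0.035, 0.154], [0.663, -0.05, 0.155], [0.662, -0.045, 0.157], [0.656, -0.048, 0.153], [0.656, -0.042, 0.157], [0.652, -0.044, 0.154], [0.65, -0.042, 0.155], [0.647, -0.043, 0.153], [0.646, -0.039, 0.155], [0.645, -0.035, 0.157], [0.641, -0.039, 0.153], [0.638, -0.039, 0.152], [0.637, -0.035, 0.154], [0.633, -0.037, 0.151], [0.633, -0.031, 0.155], [0.63, -0.031, 0.154], [0.628, -0.03, 0.154], [0.668, -0.046, 0.155], [0.666, -0.044, 0.156], [0.663, -0.044, 0.155], [0.659, -0.049, 0.15]]
```

View pics/z0.png

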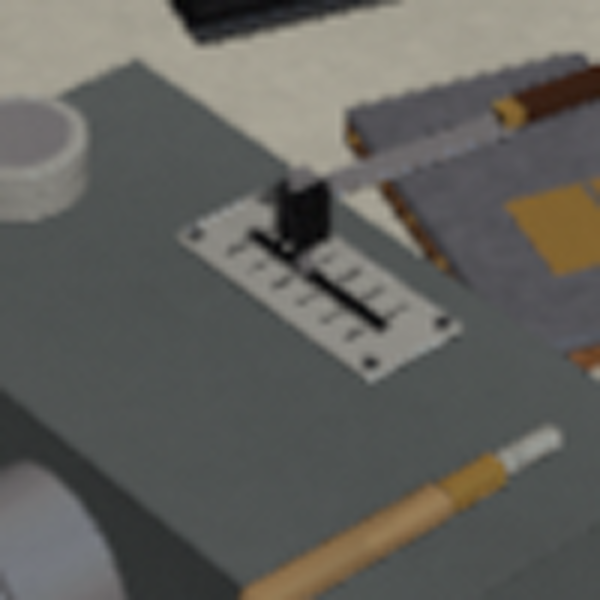

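View pics/z1.png

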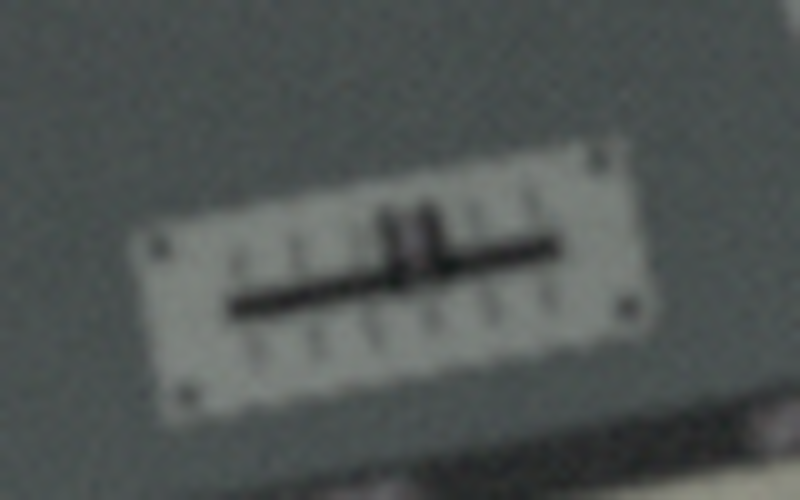

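```bash
cat >> h.py <<'E'
def plate(d,roi,thr):
    x0,y0,x1,y1=roi; f=d["frame"][y0:y1,x0:x1].astype(np.float32)
    g=f.min(2); m=(g>thr).astype(np.uint8); m=cv2.morphologyEx(m,cv2.MORPH_OPEN,np.ones((2,2),np.uint8))
    cs,_=cv2.findContours(m,cv2.RETR_EXTERNAL,cv2.CHAIN_APPROX_NONE); c=max(cs,key=cv2.contourArea)[:,0]+[x0,y0]
    w=np.array([ray(d,u,v,.133) for u,v in c]); return cv2.minAreaRect(w[:,:2].astype(np.float32)),w
E
python3 - <<'E'
from h import *
d=dict(np.load("top0.npz"))
print(d["frame"][218,268:312:6].tolist(),d["frame"][200,268:312:12].tolist())
for thr in(95,105,115,125): print(thr,plate(d,(255,196,325,240),thr)[0])
s=dict(np.load("scene0.npz"))
for thr in(110,125,140,155): print(thr,plate(s,(276,255,332,298),thr)[0])
for u,v,z in((291.3,214,.185),(288.8,214,.178),(293.2,214,.178)): print(ray(d,u,v,z))
# hood edge yaw
E
```

```text
[[124, 129, 126], [97, 103, 99], [69, 70, 68], [40, 41, 41], [68, 71, 71], [97, 101, 99], [103, 107, 104], [117, 122, 118]] [[70, 78, 78], [68, 74, 73], [70, 79, 78], [69, 77, 77]]
95 ((0.5765373110771179, 0.09105701744556427), (0.05139826983213425, 0.1255393773317337), 10.81202507019043)
105 ((0.576736569404602, 0.09132155776023865), (0.04791458696126938, 0.12206820398569107), 10.81434440612793)
115 ((0.5705355405807495, 0.12237733602523804), (0.045400071889162064, 0.056646257638931274), 10.815437316894531)Traceback (most recent call last):
  File "<stdin>", line 4, in <module>
  File "h.py", line 13, in plate
    cs,_=cv2.findContours(m,cv2.RETR_EXTERNAL,cv2.CHAIN_APPROX_NONE); c=max(cs,key=cv2.contourArea)[:,0]+[x0,y0]
                                                                        ~~~^^^^^^^^^^^^^^^^^^^^^^^^
ValueError: max() iterable argument is empty
```

Run:
```python
from h import *
d=dict(np.load("top0.npz"));s=dict(np.load("scene0.npz"))
c=np.array([.5766,.0912]);a=np.radians(10.8);ex=np.array([np.cos(a),np.sin(a)]);ey=np.array([-np.sin(a),np.cos(a)])
def W(x,y,z): return np.r_[c+ex*x+ey*y,z]
im=cv2.resize(s["frame"][230:330,250:350,::-1],(800,800),interpolation=cv2.INTER_CUBIC)[:600]
it=cv2.resize(d["frame"][190:240,250:330,::-1],(800,500),interpolation=cv2.INTER_CUBIC)
for j in(.015,.0225,.03):
  print(j,[ (proj(x,W(0,-.0375+j,.185)).round(1),proj(x,W(0,-.0375+j,.163)).round(1)) for x in(d,s)])
for p in[(x,y,.133) for x in(-.025,.025) for y in(-.0625,.0625)]+[(0,-.0375+.015*i,.133) for i in range(6)]:
  u=proj(s,W(*p)); cv2.circle(im,tuple(int(q) for q in ((u-[250,230])*8+4)),3,(0,0,255),-1)
  u=proj(d,W(*p)); cv2.circle(it,tuple(int(q) for q in ((u-[250,190])*10+5)),3,(0,0,255),-1)
cv2.imwrite("pics/z2.png",im);cv2.imwrite("pics/z3.png",it)
for u,v,z in((291.3,214,.185),(288.8,214,.178),(293.2,214,.178)):
  w=ray(d,u-.5,v-.5,z)[:2]-c; print(w@ex,w@ey+.0375)
```

```text
0.015 [(array([297.5, 212.7]), array([298. , 214.4])), (array([297.6, 254. ]), array([297.8, 261.3]))]
0.0225 [(array([294.5, 213.3]), array([295., 215.])), (array([299.5, 255.4]), array([299.8, 262.7]))]
0.03 [(array([291.4, 213.9]), array([292. , 215.6])), (array([301.5, 256.7]), array([301.7, 264. ]))]
0.0012977749261783105 0.03128724559702845
0.0039348484259605805 0.037428632117556045
0.0018170711062337535 0.026982802648610457
```

View pics/z2.png

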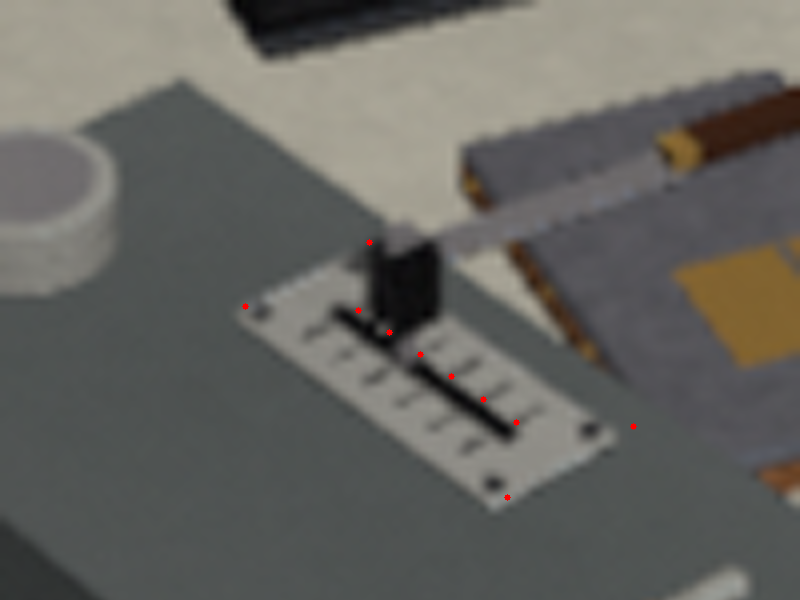

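View pics/z3.png

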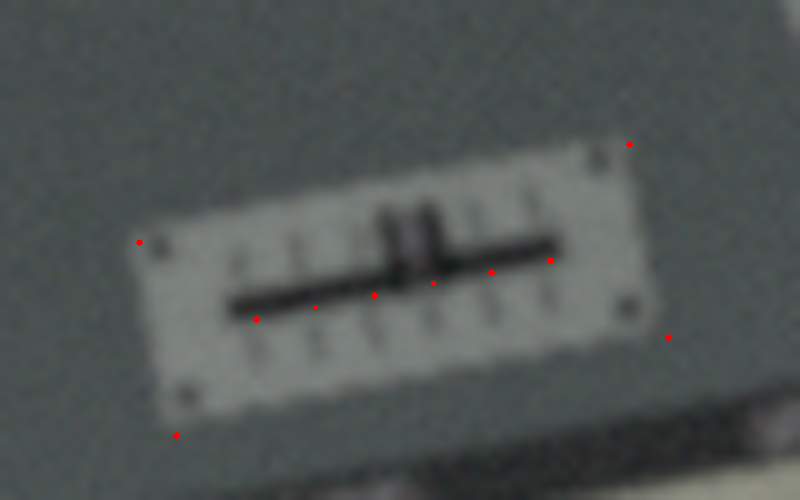

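The 2x2 opening shifted the mask by one pixel, so I'll redo it without the shift and fit both views.

```bash
sed -i 's/ m=cv2.morphologyEx(m,cv2.MORPH_OPEN,np.ones((2,2),np.uint8))//' h.py
python3 - <<'E'
from h import *
d=dict(np.load("top0.npz"));s=dict(np.load("scene0.npz"))
for thr in(90,95,100): print(plate(d,(262,200,318,236),thr)[0])
print(s["frame"][280,276:330:6].tolist())
# scene: hand-read plate corners (zoom 8): far-right hidden; use 3 corners
for u,v in((238,308),(494,512),(618,434)): print(ray(s,250+(u-3.5)/8,230+(v-3.5)/8,.133))
(c,_,a)=plate(d,(262,200,318,236),95)[0];c=np.array(c);a=np.radians(a)
ex=np.array([np.cos(a),np.sin(a)]);ey=np.array([-np.sin(a),np.cos(a)])
for x,y in((.025,-.0625),(.025,.0625),(-.025,.0625)): print("pred",c+ex*x+ey*y)
for u,v,z in((413,225,.185),(388,215,.178),(432,215,.178)):
  w=ray(d,250+(u-4.5)/10,190+(v-4.5)/10,z)[:2]-c; print(w@ex,w@ey+.0375)
E
```

```text
((0.5788788199424744, 0.09346142411231995), (0.051921531558036804, 0.12659060955047607), 10.87588119506836)
((0.5791087746620178, 0.09355375170707703), (0.05142452195286751, 0.12556344270706177), 10.81553840637207)
((0.578965425491333, 0.09421698749065399), (0.050448134541511536, 0.12393151968717575), 10.657676696777344)
[[78, 82, 81], [79, 83, 82], [78, 82, 81], [118, 118, 112], [107, 106, 101], [70, 69, 66], [140, 138, 132], [138, 136, 130], [81, 85, 84]]
[0.6153535  0.03432724 0.133     ]
[0.59622552 0.16132388 0.133     ]
[0.54599732 0.14881362 0.133     ]
pred [0.61539267 0.03685517]
pred [0.5919367  0.15963472]
pred [0.54282488 0.15025233]
0.001855705672596253 0.028650829720471737
0.006934490662197391 0.03432118838148338
0.004812753162257254 0.023869778398780975
```

```bash
python3 -c "
import rig;print([n for n in dir(rig) if n[0]!='_']);print(getattr(rig,'grasp_offset',None))"
python3 -m pendant '[40,0,0,-0.8,0,0,0.8, 40,0,0,-0.6,0,0,0, 40,0.3,-0.3,0,0,0,0, 40,0.6,-0.6,0,0,0,0, 40,0.6,-0.6,0,0,0,0, 40,0.6,-0.6,0,0,0,0, 40,0.6,-0.6,0,0,0,0, 40,0.6,-0.6,0,0,0,0, 40,0.6,-0.6,0,0,0,0, 40,0.6,-0.6,0,0,0,0, 40,0.6,-0.6,0,0,0,0, 40,0.6,-0.6,0,0,0,0]' 20
```

```text
['MotionError', 'close_job', 'get_image', 'grasp_offset', 'observe']
-0.0187
time_s: 1.3
position: [0.3897, -0.1905, 0.3012]
tool_rot: [[0.982, 0.187, -0.0], [0.187, -0.982, 0.0], [-0.0, -0.0, -1.0]]
ft_force: [0.6, -0.7, -0.4]
grip_width: 0.0398
```

```bash
python3 -m pendant '[40,0.6,-0.6,0,0,0,0, 40,0.6,-0.6,0,0,0,0, 40,0.6,-0.6,0,0,0,0, 40,0.6,-0.6,0,0,0,0, 40,0.6,-0.6,0,0,0,0, 40,0.6,-0.6,0,0,0,0, 40,0.5,-0.5,0,0,0,0, 40,0.2,-0.2,0,0,0,0, 40,0,0,0,0,0,0, 40,0,0,0,0,0,0]'
python3 - <<'E'
from rig import *
from h import *
o=observe();print(o["position"],o["tool_rot"].round(3),o["ft_force"])
for n in("scene","top"):
    d=get_image(n); cv2.imwrite(f"pics/{n}1.png",d["frame"][:,:,::-1])
E
```

```text
time_s: 2.3
position: [0.5597, 0.0585, 0.3011]
tool_rot: [[0.982, 0.187, -0.001], [0.187, -0.982, -0.0], [-0.001, 0.0, -1.0]]
ft_force: [-0.1, -0.6, 0.0]
grip_width: 0.0401
[0.55970457 0.05851111 0.30113547] [[ 0.982  0.187 -0.001]
 [ 0.187 -0.982 -0.   ]
 [-0.001  0.    -1.   ]] [-0.05188662 -0.63451634  0.04104142]
```

View pics/scene1.png

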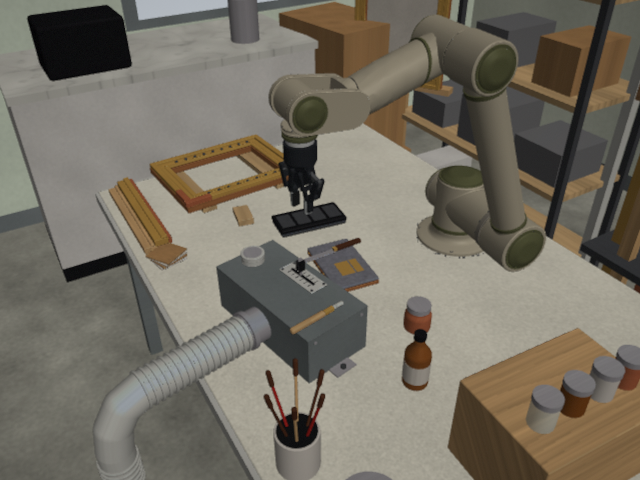

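```bash
python3 -m pendant '[40,0.53,-0.46,0,0,0,0, 40,0,0,0.6,0,0,0, 40,0,0,0.6,0,0,0, 40,0,0,0.6,0,0,0, 40,0,0,0,0,0,0, 40,0,0,0,0,0,0]'
python3 - <<'E'
from rig import *
from h import *
o=observe();print(o["position"],o["ft_force"])
d=get_image("scene");print(proj(d,o["position"]),proj(d,[.5814,.0861,.185]))
cv2.imwrite(f"pics/z4.png",cv2.resize(d["frame"][200:300,250:350,::-1],(600,600),interpolation=cv2.INTER_CUBIC))
E
```

```text
time_s: 3.0
position: [0.582, 0.086, 0.2125]
tool_rot: [[0.983, 0.186, 0.001], [0.186, -0.983, -0.0], [0.001, 0.0, -1.0]]
ft_force: [0.6, 0.7, 0.7]
grip_width: 0.0402
[0.58199181 0.08596604 0.21248316] [0.60381387 0.712093   0.70112985]
[300.23268237 248.40152702] [300.76042458 257.65713148]
```

View pics/z4.png

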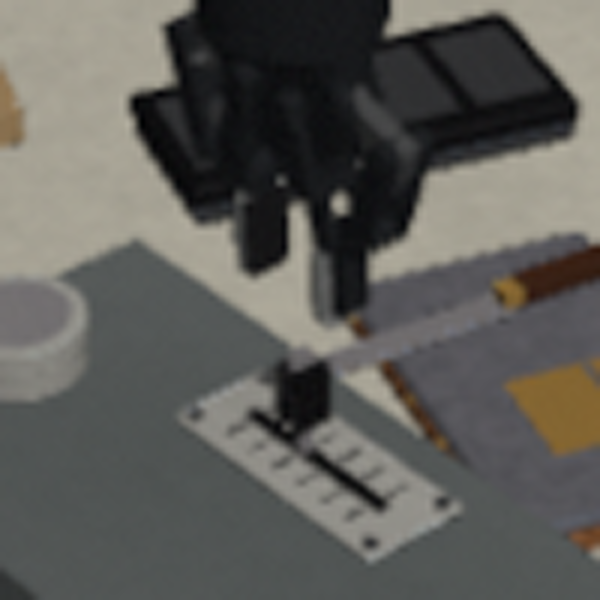

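The fingers (tips at about (262,270) and (338,318) in the zoom) straddle the lever at (300,390), so I'll descend.

```bash
python3 -m pendant '[40,0,0,0.3,0,0,0, 40,0,0,0.3,0,0,0, 40,0,0,0.3,0,0,0, 40,0,0,0,0,0,0]'; python3 -m pendant '[40,0,0,0.2,0,0,0, 40,0,0,0.1,0,0,0, 40,0,0,0,0,0,0]'
python3 - <<'E'
from rig import *
from h import *
o=observe();print(o["position"],o["ft_force"])
d=get_image("scene")
cv2.imwrite(f"pics/z5.png",cv2.resize(d["frame"][200:300,250:350,::-1],(600,600),interpolation=cv2.INTER_CUBIC))
E
```

```text
time_s: 3.45
position: [0.5818, 0.0865, 0.1665]
tool_rot: [[0.982, 0.187, -0.0], [0.187, -0.982, -0.0], [-0.0, -0.0, -1.0]]
ft_force: [0.6, -0.2, 1.0]
grip_width: 0.0396
time_s: 3.75
position: [0.5818, 0.0867, 0.1512]
tool_rot: [[0.982, 0.187, -0.0], [0.187, -0.982, 0.0], [-0.0, -0.0, -1.0]]
ft_force: [-0.2, 0.6, 0.5]
grip_width: 0.0401
[0.58175375 0.08672773 0.15119178] [-0.22322077  0.64424233  0.50106978]
```

View pics/z5.png

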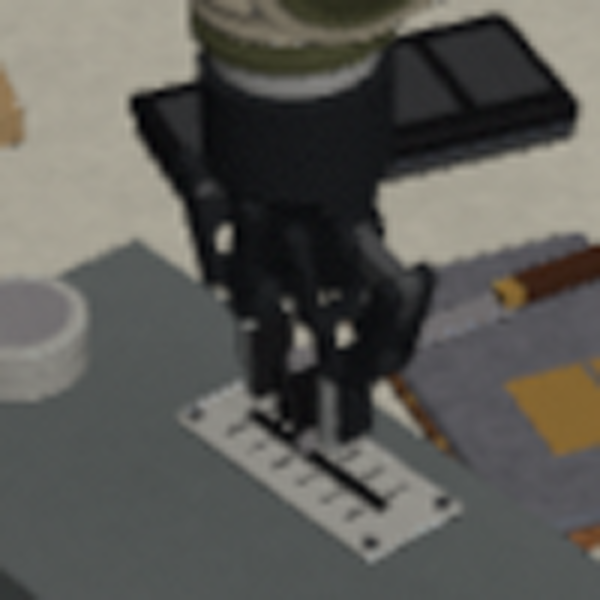

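```bash
cat > st.py <<'E'
from rig import *
import numpy as np
c=np.array([.5795,.0935]);a=np.radians(10.7);ey=np.array([-np.sin(a),np.cos(a)])
F=[]
o=observe();p=o["position"]
print("t %.2f s_tcp %.1f mm z %.1f  Fy %.2f Fx %.2f Fz %.2f"%(o["time_s"],1e3*((p[:2]-c)@ey+.0375),p[2]*1e3,o["ft_force"][:2]@ey,o["ft_force"][:2]@[ey[1],-ey[0]],o["ft_force"][2]),"w",round(o["grip_width"]*1e3,1))
E
python3 st.py
python3 -m pendant '[40,0,0.1,0,0,0,0, 40,0,0.08,0,0,0,0, 40,0,0,0,0,0,0, 40,0,0,0,0,0,0]'>/dev/null; python3 st.py
for i in 1; do python3 -m pendant '[40,0,0.04,0,0,0,0, 40,0,0,0,0,0,0]'>/dev/null; python3 st.py; python3 -m pendant '[40,0,0.04,0,0,0,0, 40,0,0,0,0,0,0]'>/dev/null; python3 st.py;python3 -m pendant '[40,0,0.04,0,0,0,0, 40,0,0,0,0,0,0]'>/dev/null; python3 st.py; done
```

```text
t 3.80 s_tcp 30.4 mm z 151.5  Fy 0.45 Fx 0.39 Fz 0.00 w 40.1
t 4.20 s_tcp 21.2 mm z 151.5  Fy 1.02 Fx -0.48 Fz 0.18 w 39.9
t 4.40 s_tcp 19.3 mm z 151.3  Fy -0.16 Fx 0.26 Fz 0.07 w 40.1
t 4.60 s_tcp 17.3 mm z 151.3  Fy -0.01 Fx -1.24 Fz 0.17 w 40.1
t 4.80 s_tcp 15.3 mm z 151.3  Fy 0.50 Fx -0.35 Fz -0.38 w 40.1
```

```bash
python3 -m pendant '[40,0,0.02,0,0,0,0, 40,0,0,0,0,0,0]'>/dev/null; python3 st.py; python3 -m pendant '[40,0,0.02,0,0,0,0, 40,0,0,0,0,0,0]'>/dev/null; python3 st.py;python3 -m pendant '[40,0,0.02,0,0,0,0, 40,0,0,0,0,0,0]'>/dev/null; python3 st.py; python3 -m pendant '[40,0,0.02,0,0,0,0, 40,0,0,0,0,0,0]'>/dev/null; python3 st.py
```

```text
t 5.00 s_tcp 14.9 mm z 151.3  Fy 4.07 Fx 0.40 Fz -0.26 w 40.3
t 5.20 s_tcp 14.3 mm z 151.3  Fy 4.73 Fx 0.26 Fz 0.37 w 40.1
t 5.40 s_tcp 12.9 mm z 151.3  Fy 3.04 Fx 0.09 Fz 0.08 w 40.0
t 5.60 s_tcp 11.2 mm z 151.4  Fy 2.14 Fx -0.73 Fz 0.95 w 39.8
```

```bash
python3 -m pendant '[40,0,0.03,0,0,0,0, 40,0,0.03,0,0,0,0, 40,0,0.03,0,0,0,0, 40,0,0,0,0,0,0]'>/dev/null; python3 st.py; python3 -m pendant '[40,0,0.03,0,0,0,0, 40,0,0.03,0,0,0,0, 40,0,0.03,0,0,0,0, 40,0,0,0,0,0,0]'>/dev/null; python3 st.py;python3 -m pendant '[40,0,0.03,0,0,0,0, 40,0,0.03,0,0,0,0, 40,0,0.03,0,0,0,0, 40,0,0,0,0,0,0]'>/dev/null; python3 st.py; python3 -m pendant '[40,0,0.03,0,0,0,0, 40,0,0.03,0,0,0,0, 40,0,0.03,0,0,0,0, 40,0,0,0,0,0,0]'>/dev/null; python3 st.py;python3 -m pendant '[40,0,0.03,0,0,0,0, 40,0,0.03,0,0,0,0, 40,0,0.03,0,0,0,0, 40,0,0,0,0,0,0]'>/dev/null; python3 st.py
```

```text
t 6.00 s_tcp 6.3 mm z 151.3  Fy -0.32 Fx -0.89 Fz 0.40 w 40.2
t 6.40 s_tcp 2.2 mm z 151.3  Fy -0.24 Fx -0.79 Fz 0.59 w 40.3
t 6.80 s_tcp -1.4 mm z 151.3  Fy 3.16 Fx -0.31 Fz 0.06 w 40.4
t 7.20 s_tcp -7.3 mm z 151.3  Fy -0.70 Fx 0.38 Fz 0.50 w 40.0
t 7.60 s_tcp -11.4 mm z 151.3  Fy 0.08 Fx 0.20 Fz 0.88 w 39.9
```

```bash
python3 -m pendant '[40,0,0.04,0,0,0,0, 40,0,0,0,0,0,0]'>/dev/null; python3 st.py; for i in 1; do python3 -m pendant '[40,0,0.02,0,0,0,0, 40,0,0,0,0,0,0]'>/dev/null; python3 st.py;python3 -m pendant '[40,0,0.02,0,0,0,0, 40,0,0,0,0,0,0]'>/dev/null; python3 st.py;python3 -m pendant '[40,0,0.02,0,0,0,0, 40,0,0,0,0,0,0]'>/dev/null; python3 st.py; done
```

```text
t 7.80 s_tcp -13.3 mm z 151.3  Fy -0.25 Fx -0.63 Fz 0.61 w 39.9
t 8.00 s_tcp -14.1 mm z 151.3  Fy 0.38 Fx 0.55 Fz -0.09 w 40.0
t 8.20 s_tcp -14.9 mm z 151.3  Fy 1.22 Fx -0.25 Fz 1.02 w 40.4
t 8.40 s_tcp -14.9 mm z 151.3  Fy 7.08 Fx 0.85 Fz 0.62 w 40.3
```

```bash
python3 -m pendant '[40,0,0.02,0,0,0,0, 40,0,0,0,0,0,0, 40,0,0,0,0,0,0]'>/dev/null; python3 st.py
python3 - <<'E'
from rig import *
from h import *
d=get_image("scene")
cv2.imwrite(f"pics/z6.png",cv2.resize(d["frame"][200:300,250:350,::-1],(600,600),interpolation=cv2.INTER_CUBIC))
E
```

```text
t 8.70 s_tcp -15.0 mm z 151.3  Fy 10.84 Fx 0.74 Fz 0.79 w 40.0
```

View pics/z6.png

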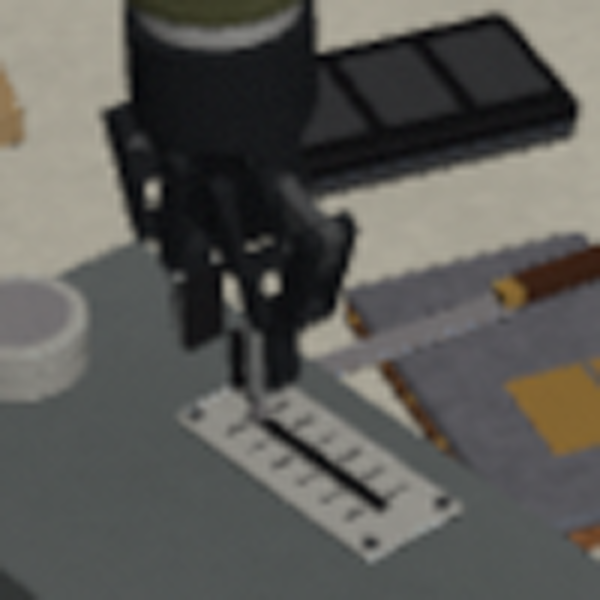

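The lever is hard against the closed stop: 10.8 N with no motion, and the picture shows it at the slot's right end. Now I'll push it open, first closing the gap.

```bash
python3 -m pendant '[40,0,-0.1,0,0,0,0, 40,0,-0.1,0,0,0,0, 40,0,-0.1,0,0,0,0, 40,0,-0.1,0,0,0,0,  40,0,0,0,0,0,0,40,0,0,0,0,0,0]'>/dev/null; python3 st.py; for i in 1; do python3 -m pendant '[40,0,-0.04,0,0,0,0, 40,0,0,0,0,0,0]'>/dev/null; python3 st.py;python3 -m pendant '[40,0,-0.04,0,0,0,0, 40,0,0,0,0,0,0]'>/dev/null; python3 st.py;python3 -m pendant '[40,0,-0.02,0,0,0,0, 40,0,0,0,0,0,0]'>/dev/null; python3 st.py;python3 -m pendant '[40,0,-0.02,0,0,0,0, 40,0,0,0,0,0,0]'>/dev/null; python3 st.py; done
```

```text
t 9.35 s_tcp 3.0 mm z 151.4  Fy -0.52 Fx 0.29 Fz 0.24 w 40.2
t 9.55 s_tcp 5.0 mm z 151.3  Fy 0.73 Fx -1.03 Fz -0.44 w 40.2
t 9.75 s_tcp 7.1 mm z 151.3  Fy 0.16 Fx -0.61 Fz -0.46 w 39.9
t 9.95 s_tcp 8.0 mm z 151.3  Fy 0.66 Fx -0.79 Fz -0.13 w 40.0
t 10.15 s_tcp 9.0 mm z 151.3  Fy -0.98 Fx -0.23 Fz 0.28 w 40.3
```

```bash
for i in 1; do python3 -m pendant '[40,0,-0.02,0,0,0,0, 40,0,0,0,0,0,0]'>/dev/null; python3 st.py;python3 -m pendant '[40,0,-0.02,0,0,0,0, 40,0,0,0,0,0,0]'>/dev/null; python3 st.py;python3 -m pendant '[40,0,-0.02,0,0,0,0, 40,0,0,0,0,0,0]'>/dev/null; python3 st.py;python3 -m pendant '[40,0,-0.02,0,0,0,0, 40,0,0,0,0,0,0]'>/dev/null; python3 st.py; python3 -m pendant '[40,0,-0.02,0,0,0,0, 40,0,0,0,0,0,0]'>/dev/null; python3 st.py;done
```

```text
t 10.35 s_tcp 10.1 mm z 151.3  Fy -0.87 Fx 0.09 Fz 0.23 w 40.3
t 10.55 s_tcp 10.4 mm z 151.3  Fy -4.17 Fx -1.01 Fz -1.03 w 39.9
t 10.75 s_tcp 11.1 mm z 151.3  Fy -5.86 Fx -0.97 Fz -0.39 w 40.2
t 10.95 s_tcp 12.6 mm z 151.3  Fy -3.75 Fx -0.32 Fz -0.04 w 39.9
t 11.15 s_tcp 14.2 mm z 151.3  Fy -1.89 Fx 0.31 Fz 0.31 w 39.9
```

```bash
python3 -m pendant '[40,0,-0.04,0,0,0,0, 40,0,0,0,0,0,0]'>/dev/null; python3 st.py;python3 -m pendant '[40,0,-0.04,0,0,0,0, 40,0,0,0,0,0,0]'>/dev/null; python3 st.py;python3 -m pendant '[40,0,-0.06,0,0,0,0, 40,0,0,0,0,0,0]'>/dev/null; python3 st.py;python3 -m pendant '[40,0,-0.04,0,0,0,0, 40,0,0,0,0,0,0]'>/dev/null; python3 st.py; python3 -m pendant '[40,0,-0.04,0,0,0,0, 40,0,0,0,0,0,0]'>/dev/null; python3 st.py
```

```text
t 11.35 s_tcp 16.6 mm z 151.4  Fy 0.45 Fx -0.42 Fz -0.25 w 39.9
t 11.55 s_tcp 18.5 mm z 151.3  Fy -1.11 Fx -0.79 Fz -0.03 w 40.2
t 11.75 s_tcp 21.5 mm z 151.3  Fy 0.91 Fx 0.46 Fz -0.06 w 40.1
t 11.95 s_tcp 23.2 mm z 151.3  Fy 0.03 Fx -0.10 Fz 0.24 w 39.9
t 12.15 s_tcp 25.1 mm z 151.3  Fy 1.23 Fx -0.16 Fz -0.17 w 39.9
```

Click 1 has passed. Now click 2: contact is expected at s≈25.2 and the crest at about 32.

```bash
python3 -m pendant '[40,0,-0.03,0,0,0,0, 40,0,0,0,0,0,0]'>/dev/null; python3 st.py;python3 -m pendant '[40,0,-0.02,0,0,0,0, 40,0,0,0,0,0,0]'>/dev/null; python3 st.py;python3 -m pendant '[40,0,-0.02,0,0,0,0, 40,0,0,0,0,0,0]'>/dev/null; python3 st.py;python3 -m pendant '[40,0,-0.03,0,0,0,0, 40,0,0,0,0,0,0]'>/dev/null; python3 st.py; python3 -m pendant '[40,0,-0.03,0,0,0,0, 40,0,0,0,0,0,0]'>/dev/null; python3 st.py; python3 -m pendant '[40,0,-0.04,0,0,0,0, 40,0,0,0,0,0,0]'>/dev/null; python3 st.py
```

```text
t 12.35 s_tcp 25.6 mm z 151.3  Fy -3.84 Fx -0.71 Fz -1.41 w 39.7
t 12.55 s_tcp 26.5 mm z 151.3  Fy -3.95 Fx -0.85 Fz 0.44 w 39.9
t 12.75 s_tcp 28.2 mm z 151.3  Fy -2.07 Fx -0.12 Fz -0.20 w 40.0
t 12.95 s_tcp 30.3 mm z 151.3  Fy -1.65 Fx 0.42 Fz 0.82 w 40.3
t 13.15 s_tcp 32.0 mm z 151.3  Fy 0.14 Fx 0.65 Fz 0.57 w 40.4
t 13.35 s_tcp 33.9 mm z 151.3  Fy 0.18 Fx -0.50 Fz -0.01 w 39.8
```

Click 2 has passed. I'll take a picture, then go on to the contact of click 3 at about 40.2.

```bash
python3 - <<'E'
from rig import *
from h import *
d=get_image("scene")
cv2.imwrite(f"pics/z7.png",cv2.resize(d["frame"][200:300,250:350,::-1],(600,600),interpolation=cv2.INTER_CUBIC))
E
python3 -m pendant '[40,0,-0.06,0,0,0,0, 40,0,0,0,0,0,0]'>/dev/null; python3 st.py;python3 -m pendant '[40,0,-0.04,0,0,0,0, 40,0,0,0,0,0,0]'>/dev/null; python3 st.py;python3 -m pendant '[40,0,-0.02,0,0,0,0, 40,0,0,0,0,0,0]'>/dev/null; python3 st.py;python3 -m pendant '[40,0,-0.02,0,0,0,0, 40,0,0,0,0,0,0]'>/dev/null; python3 st.py
```

```text
t 13.60 s_tcp 36.9 mm z 151.3  Fy -0.07 Fx 0.16 Fz 0.02 w 39.7
t 13.80 s_tcp 38.7 mm z 151.3  Fy -0.59 Fx -0.47 Fz 0.59 w 39.9
t 14.00 s_tcp 39.5 mm z 151.4  Fy -0.35 Fx 0.54 Fz 0.73 w 40.1
t 14.20 s_tcp 40.3 mm z 151.3  Fy -0.37 Fx 0.50 Fz 0.47 w 40.3
```

View pics/z7.png

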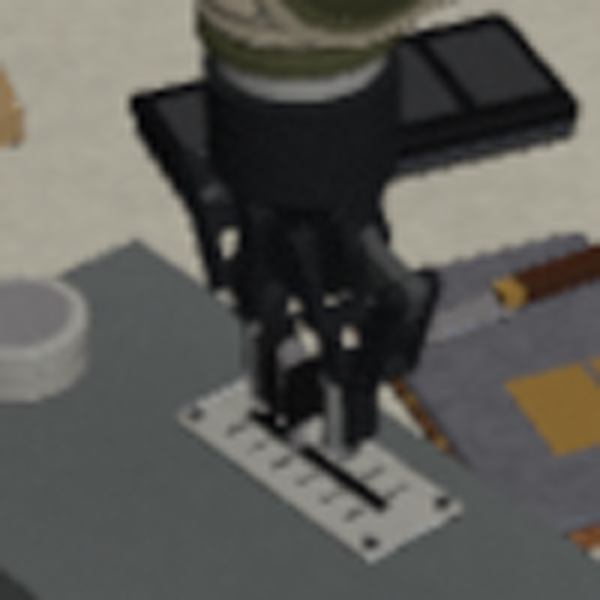

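The lever is back at its starting notch, click 2 (grip at about (300,390)). Next is the third click, in small steps, stopping as soon as the force drops.

```bash
python3 -m pendant '[40,0,-0.02,0,0,0,0, 40,0,0,0,0,0,0]'>/dev/null; python3 st.py;python3 -m pendant '[40,0,-0.02,0,0,0,0, 40,0,0,0,0,0,0]'>/dev/null; python3 st.py;python3 -m pendant '[40,0,-0.02,0,0,0,0, 40,0,0,0,0,0,0]'>/dev/null; python3 st.py;python3 -m pendant '[40,0,-0.03,0,0,0,0, 40,0,0,0,0,0,0]'>/dev/null; python3 st.py; python3 -m pendant '[40,0,-0.03,0,0,0,0, 40,0,0,0,0,0,0]'>/dev/null; python3 st.py
```

```text
t 14.40 s_tcp 40.6 mm z 151.3  Fy -5.44 Fx -1.67 Fz -0.34 w 40.0
t 14.60 s_tcp 41.7 mm z 151.3  Fy -3.30 Fx -0.21 Fz -0.36 w 40.0
t 14.80 s_tcp 43.5 mm z 151.3  Fy -2.54 Fx -0.50 Fz -1.45 w 40.0
t 15.00 s_tcp 45.5 mm z 151.3  Fy -1.30 Fx 0.90 Fz 0.31 w 39.9
t 15.20 s_tcp 47.0 mm z 151.3  Fy 0.48 Fx 0.31 Fz -0.04 w 40.1
```

```bash
python3 -m pendant '[40,0,-0.04,0,0,0,0, 40,0,0,0,0,0,0, 40,0,0,0,0,0,0]'>/dev/null; python3 st.py
python3 - <<'E'
from rig import *
from h import *
d=get_image("scene")
cv2.imwrite(f"pics/z8.png",cv2.resize(d["frame"][200:300,250:350,::-1],(600,600),interpolation=cv2.INTER_CUBIC))
E
```

```text
t 15.50 s_tcp 48.7 mm z 151.3  Fy 0.27 Fx 0.15 Fz 0.81 w 40.3
```

View pics/z8.png

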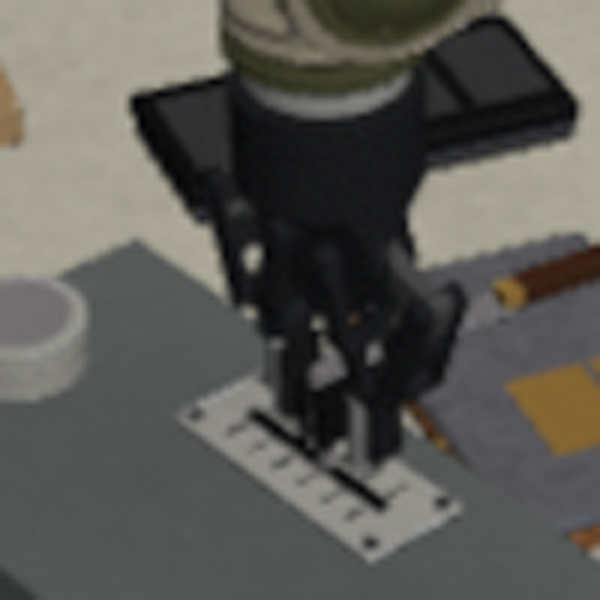

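The lever is clear of the pads and free. I'll centre the fingers around it and lift away.

```bash
python3 -m pendant '[40,0,0.06,0,0,0,0, 40,0,0.06,0,0,0,0, 40,0,0,0,0,0,0, 40,0,0,-0.2,0,0,0, 40,0,0,-0.4,0,0,0, 40,0,0,-0.6,0,0,0, 40,0,0,-0.6,0,0,0, 40,0,0,-0.6,0,0,0, 40,-0.3,0.3,-0.5,0,0,0, 40,-0.5,0.5,0,0,0,0]'
python3 -m pendant '[40,-0.6,0.6,0,0,0,0, 40,-0.6,0.6,0,0,0,0, 40,-0.6,0.6,0,0,0,0, 40,-0.6,0.6,0,0,0,0,40,-0.6,0.6,0,0,0,0,40,-0.6,0.6,0,0,0,0,40,-0.2,0.2,0,0,0,0,40,0,0,0,0,0,0,40,0,0,0,0,0,0]'; python3 st.py
python3 - <<'E'
from rig import *
from h import *
d=get_image("scene"); t=get_image("top")
cv2.imwrite("pics/z9.png",cv2.resize(d["frame"][230:330,250:350,::-1],(600,600),interpolation=cv2.INTER_CUBIC))
cv2.imwrite("pics/top9.png",t["frame"][:,:,::-1])
cv2.imwrite("pics/z10.png",cv2.resize(t["frame"][190:240,250:330,::-1],(800,500),interpolation=cv2.INTER_CUBIC))
E
```

```text
time_s: 16.55
position: [0.5487, 0.0521, 0.3003]
tool_rot: [[0.982, 0.189, 0.007], [0.189, -0.982, -0.001], [0.007, 0.002, -1.0]]
ft_force: [0.4, -0.7, -0.6]
grip_width: 0.0396
time_s: 17.45
position: [0.3968, -0.1701, 0.2969]
tool_rot: [[0.982, 0.187, 0.001], [0.187, -0.982, -0.0], [0.001, 0.0, -1.0]]
ft_force: [-0.7, 0.9, 0.7]
grip_width: 0.0401
t 17.45 s_tcp -187.6 mm z 296.9  Fy 0.97 Fx -0.55 Fz 0.73 w 40.1
```

View pics/z9.png

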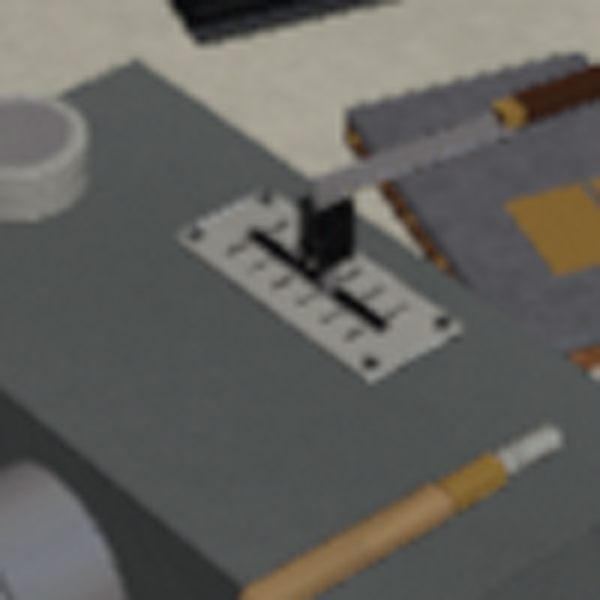

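View pics/z10.png

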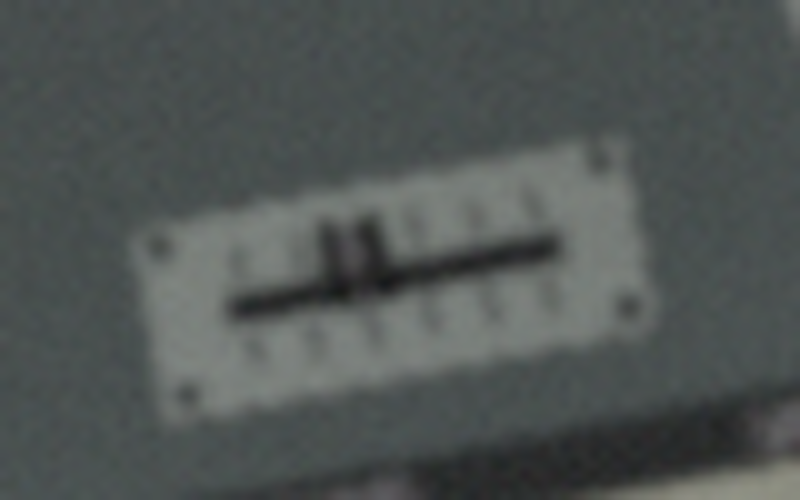

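View pics/top9.png

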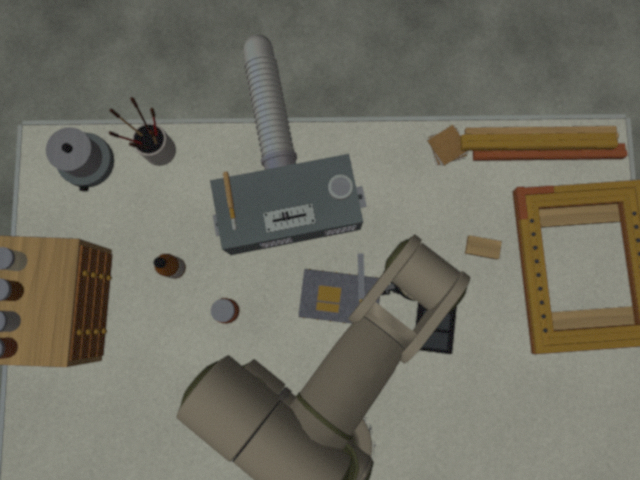

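The lever covers the fourth line. Three lines show to its right ((415), (470), (530): notches 0–2) and two to its left ((290), (235): notches 4–5), so it sits in notch 3. The bystanders in view look unmoved.

```bash
python3 -c "
from rig import *
print(close_job())"
```

```text
the job is handed in; nothing more can be done
None
```

I pushed the damper lever to its closed stop, then opened it three clicks. It is seated in the third notch, and the job is handed in. The fingers stayed 40 mm open around the lever, so it was only ever pushed from one side.

- **Closed stop:** the lever started at click 2. At the stop the force rose to 10.8 N with no further movement.
- **Three clicks:** each one showed about 4–6 N at the start, then fell to nothing at the crest. After the third snap I stopped the pad about 6 mm before it could touch the lever again, so the lever was not pushed past that notch.
- **Final pictures:** with the arm withdrawn, three notch lines show on the closed side of the lever and two on the open side, which is notch 3. The bystanders in view look unmoved; the arm partly hid the paint tin and the knife handle in the last top view.
- **Disagreements:** contact with the lever came about 2.5 mm from where the camera measurement put it. I took the later positions from that contact instead. An early plate measurement was also one pixel off because of my filter, and I corrected it before moving.

The clock read about 17.5 s at the end, against the 59 s limit.

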